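# Open the tight jar one-handed in the jar holder

### The job

Open the square jar of hazelnuts with one hand. Stand the jar upright, with its cap still on, fully home in the socket of the wooden jar holder that it fits, so that it cannot turn; then unscrew the tight cap anticlockwise until its thread lets go, lift it straight off and finish still holding it level just above the open mouth, a finger's breadth or two clear, so that nuts can be taken out and the cap put straight back. The jar stays down in the holder, and the other things on the worktop are left alone.

Things in the scene. Friction and masses are not known exactly. Their poses are not given: they have to be found in the camera images.
- jar: clear glass jar full of hazelnuts (loose, about 0.4 kg): square body 62 x 62 mm with rounded corners, straight sides up to 56 mm, shoulder up to 67 mm, round neck of 41 mm diameter up to its rim at 88 mm; with the cap on it is 92 mm tall. Origin at the centre of its underside, z up, x and y square to its flat sides. It can be lifted and carried by its tight cap.
- jar_mouth (a point): centre of the jar's rim, 88 mm above its underside
- cap: round steel twist-off cap of the jar: 58 mm diameter (60 mm over the rolled lower edge), 20 mm tall, 60 g. Origin at the centre of its lower edge, z up. Screwed on, its lower edge stands 72 mm above the jar's underside. Three lugs inside it sit under three ramps of the jar's neck and a springy liner presses on the rim: turning it takes about 0.5 N m, and an unheld jar just turns along.
- cap_top (a point): centre of the cap's top, 20 mm above its lower edge. Cap yaw 0 relative to the jar is fully screwed home; it starts 0 to 0.2 rad anticlockwise of that. It unscrews anticlockwise seen from above: from 1.0 rad relative to the jar the lugs are free of the ramps and the cap lifts straight off; at about 1.7 rad they meet the next ramps and stop. It rises about 2 mm while unscrewing.
- holder: wooden jar holder on rubber feet, fixed: 84 (x) x 145 (y) x 36 mm high, with two square sockets open on top, floors 10 mm above the worktop: a wide one, 67 x 67 mm, in its +y half, which takes the jar in any of four quarter turns, and a narrow one, 50 x 50 mm, in its -y half, too small for it. Origin at the centre of its underside, z up.
- wide_socket (a point): centre of the floor of the holder's wide socket, 30.5 mm along the holder's +y from its origin, 10 mm above the worktop; the socket's sides are parallel to the holder's x and y and end 26 mm higher
- teaspoon: steel teaspoon lying on the worktop, 132 mm long, bystander; origin at the centre of its underside
- herb_jar: small round herb jar with green contents and a wooden lid, 47 mm diameter, 87 mm tall, bystander; origin at the centre of its underside
- herb_jar_red: small round herb jar with red contents and a wooden lid, 47 mm diameter, 87 mm tall, bystander; origin at the centre of its underside
- mug: cream mug, 87 mm diameter with a handle, 91 mm tall, bystander; origin at the centre of its underside
- glass_tumbler: drinking glass, 80 mm diameter, 91 mm tall, bystander; origin at the centre of its underside
- timer: round kitchen timer, 66 mm diameter, 60 mm tall, bystander; origin at the centre of its underside
There are look-alikes about, which are no part of the job. Leave any turquoise look-alike of the jar alone.

How it is judged (in metres and radians):
On the way, in this order (a step that is already met when the one before it is completed fails the run):
1. the jar stands fully home and upright in the wide socket of the holder with its cap still screwed on (horizontal distance between jar and wide_socket below 0.008 m and z of jar in the frame of wide_socket below 0.004 m and angle between jar's own z axis and vertical below 0.06 rad and z of cap in the frame of jar below 0.0765 m), for 0.2 s.
2. the cap is unscrewed and lifted clear of the jar's rim (z of cap in the frame of jar_mouth above 0.003 m and contact force between cap and jar below 0.2 N), for 0.1 s.
At the end, for the whole second after the job is handed in: The gripper holds the cap (more than 1 N) at rest, level within 0.2 rad, its lower edge 4 to 60 mm above the jar's rim and within 20 mm of being centred over it, touching the jar nowhere; the jar stands upright (0.06 rad) in the wide socket, on its floor within 4 mm and centred within 8 mm (z of cap in the frame of jar_mouth between 0.004 and 0.06 m and horizontal distance between cap and jar_mouth below 0.02 m and angle between cap's own z axis and vertical below 0.2 rad and contact force between the fingers and cap above 1 N and contact force between cap and jar below 0.2 N and linear speed of cap below 0.03 m/s and horizontal distance between jar and wide_socket below 0.008 m and z of jar in the frame of wide_socket below 0.004 m and angle between jar's own z axis and vertical below 0.06 rad); the arm keeps its last pose, push and grip.
It fails at once if the cap comes off the jar while the jar is not down in the wide socket (z of cap in the frame of jar above 0.08 m and distance between jar and wide_socket above 0.015 m).
It fails at once if the jar is tipped over (angle between jar's own z axis and vertical above 0.6 rad).
It fails at once if another thing on the worktop is pushed away by more than 3 cm (distance of any of teaspoon, herb_jar, herb_jar_red, mug, glass_tumbler, timer from where it was at the start of the episode above 0.03 m).
It also fails if it takes over 42 s, if anything falls off the work surface, if the arm or the gripper's body presses on something with over 40 N, if the wrist force passes 120 N, or if a joint passes its speed limit or range.

### The arm

A 7-joint arm with a two-finger parallel gripper is mounted at the origin on a cart in front of the work surface, level with it; the furniture and walls round the work are solid. World frame = base frame: x ahead of the robot, y to its left, z up, the work surface at z = 0. Lengths are in m, angles in degrees, forces in N, time in s.
With the tool pointing down it reaches from about 0.425 to 0.825 m from the base axis. Payload 3.6 kg.
Tool frame: the origin (TCP) lies between the finger pads; the fingertips stand bot.tip_extent ahead of it and the grasp point (between the pads) lies 11 mm behind it (bot.tip_extent is the distance from the TCP to the fingertips, in m); z points along the fingers, y is the line along which they close (so a half turn about z gives the same grasp; the last joint's range is limited). The gripper opens to 85 mm and grips with 20 to 120 N. Pads are 22 mm wide; open, the fingers measure 114 mm over their backs; the gripper's body (76 mm by 85 mm) begins 54 mm behind the grasp point. The pads swing forward as they close: fully open they stand 13 mm farther back than shut.
Start: joints at [-72.68, 35.231, -0.722, 81.555, 0.464, 63.22, -2.315], TCP at [0.21, 0.615, 0.239] pointing down, gripper open.
Joint ranges: [-178.69, 178.69], [-17.37, 117.87], [-77.05, 75.6], [15.02, 138.74], [-78.02, 258.01], [0.78, 113.62], [-162.83, 162.83]. Speed limits (degrees/s): [159.86, 159.86, 180, 180, 180, 180, 180].

### API

Orientations are given as a 3x3 rotation matrix whose columns are the frame's x, y, z axes.
In Python, from plant import bot, viewer gives the robot as it stands.
- The arm moves only by the tool drive_tool, never from a script. Its argument "plan" is one flat list of numbers, 6 for each row, row after row: the shift along the tool's x, y, z in units of 50 mm (1.0 is 50 mm), then the turn, a rotation vector about the tool's x, y, z in units of 8 degrees (1.0 is 8 degrees). A call has 1 to 5 rows; each row shifts and turns the commanded pose from where the row before left it, along the tool's axes as they then stand; what a row does not reach is not made up. A row lasts 1/8 s, in which the tool goes at most 62.5 mm and 10.7 degrees, less where a joint would pass 70% of its speed; a pose out of reach is approached as far as the arm can. A call is refused whole if a number of a shift passes 1 or a number of a turn 1, either way. A call with a gripper value outside its range is refused whole. "hand" is the finger opening in mm, from 0 to 85.4, set as the call begins (left out, the last holds). The fingers move at their own pace and stop on an object; "force" is the grip in N (left out, the last holds). Time passes only in rows, so rows that do not move let the fingers close. It gives the time, the measured TCP pose, the force, the opening and the grip force at its end, in the units of the state.
- bot.get_state(): the state, without advancing time (a new reading comes with each control period).
- viewer.snapshot(name): name is "side" or "top"; returns a dict with "image" (480x640x3 uint8, red, green, blue), "K" (3x3 intrinsics, pixels), "extrinsics" (4x4, takes a point from camera to world coordinates). Camera axes: x right, y up, looking along -z (the intrinsics and any distortion apply to the point x, -y, -z); pixel columns grow to the right and rows downward; lengths in m; the calibration is good to about 2 mm. A picture is of the moment at which its call begins. There is no depth.
- bot.hand_in(): hands the job in; it is judged then, once.
Trained networks look in the newest picture that a camera, given by its name, has taken for a name from the list of things; names that differ only in an ending like _2 or _b are one class to them, and where a whole thing is asked for, a point or a joint stands for the part that bears it (a point fixed in the world has none). Each returns a list of dicts, best first, with "confidence" (0 to 1); they miss things now and then, are a little off and sometimes report something else, mostly with a low value. They report only what shows in the picture. A call takes as long as a camera call. They do not tell look-alikes from the thing itself.
- viewer.recognise(camera, label): "box" ([centre column, centre row, width, height] in pixels, round what is visible of it).
- viewer.regions_of(camera, label): "pixels" (480x640 bool, what is visible of it) and "box" ([centre column, centre row, width, height] in pixels, round what is visible of it).
The state is a dict: "clock": time; "q": joint angles; "joint_velocities": joint speeds; "joint_efforts": joint torques, N m; "ee_pos": TCP position; "tcp_rot": TCP orientation; "wrist_force": force on the tool from outside, world axes, zero at the start; "torque": the same for the moment, N m; "gripper_width": opening from 0.0 (shut) to 1.0 (fully open); "grip_force": force on a finger pad.
Only numpy, scipy, OpenCV 4.12 (cv2) and the standard library are available. Lean on these libraries where they do the work, as an engineer would, in place of code of your own. Each camera call takes 0.05 s, during which the arm holds its last target. There are 200 camera calls.

## Working session

There is one attempt and no reset: what is moved stays moved. The work goes in short steps, Python scripts to look and compute and a tool call to move; the robot and the scene stay as the last step left them, time stands still between calls to the robot, and variables do not carry over. Pictures are saved under pics/ and viewed, at most 10 in all, crops included, and the job is handed in when it is done.

Besides the shell and the picture viewer there is one more tool, called after "Emit:" as a command line: name --argument value ..., lists and objects as JSON in quotes. drive_tool: Moves the arm, as the interface text tells. Its arguments: {"type":"object","properties":{"plan":{"type":"array","items":{"type":"number"}},"hand":{"type":"number"},"force":{"type":"number"}},"required":["plan"]}

```bash
mkdir -p pics; ls; python3 - <<'E'
from plant import bot, viewer
import cv2,numpy as np
s=bot.get_state(); print(s, bot.tip_extent)
for c in ("side","top"):
    r=viewer.snapshot(c); cv2.imwrite(f"pics/{c}0.png",r["image"][:,:,::-1]); print(c,r["K"].tolist(),np.round(r["extrinsics"],4).tolist(),[k for k in r])
    for l in ["jar","cap","holder","teaspoon","herb_jar","mug","glass_tumbler","timer"]:
        print(l,[(np.round(d["box"]).tolist(),round(d["confidence"],2)) for d in viewer.recognise(c,l)])
E
```

```text
pics
{'clock': 0.0, 'q': array([-72.67891353,  35.29094372,  -0.72332501,  81.64395066,
         0.46501332,  63.21942703,  -2.31597784]), 'joint_velocities': array([ 0.03458365, -0.04322014,  0.04142926,  0.03929984, -0.06188089,
        0.04805877,  0.0283804 ]), 'joint_efforts': array([-2.46171902e-05, -4.69211626e+01,  2.59221643e-01, -1.71028590e+01,
        9.97597701e-03,  9.67610045e-03, -1.40919920e-05]), 'ee_pos': array([0.20964003, 0.6144549 , 0.23810372]), 'tcp_rot': array([[-9.46446453e-01,  3.22859816e-01, -8.06546037e-04],
       [ 3.22860820e-01,  9.46443108e-01, -2.51687829e-03],
       [-4.92489233e-05, -2.64249264e-03, -9.99996507e-01]]), 'wrist_force': array([ 0.44316594, -0.16731924,  0.4563105 ]), 'torque': array([-0.00880029,  0.0252289 , -0.00323301]), 'grip_force': 0.0, 'gripper_width': 0.9989133030508063} 0.008
side [[496.0059631486117, 0.0, 320.02558034123666], [0.0, 496.0059631486117, 243.9219569734018], [0.0, 0.0, 1.0]] [[0.9277, 0.329, -0.1766, 0.4371], [-0.3733, 0.8294, -0.4157, -0.4254], [0.0097, 0.4515, 0.8922, 0.8836], [0.0, 0.0, 0.0, 1.0]] ['image',
[... 617 characters left out ...]
.41)]
top [[576.131959059754, 0.0, 311.516492985171], [0.0, 576.131959059754, 246.85459666323953], [0.0, 0.0, 1.0]] [[0.024, 0.9909, -0.1327, 0.4379], [-0.9997, 0.0232, -0.0076, -0.0724], [-0.0045, 0.1329, 0.9911, 1.2535], [0.0, 0.0, 0.0, 1.0]] ['image', 'K', 'extrinsics']
jar [([400.0, 256.0, 42.0, 42.0], 0.91), ([438.0, 302.0, 39.0, 38.0], 0.62), ([422.0, 174.0, 42.0, 46.0], 0.54), ([384.0, 308.0, 33.0, 35.0], 0.51)]
cap [([384.0, 310.0, 37.0, 26.0], 0.76)]
holder []
teaspoon [([293.0, 327.0, 14.0, 63.0], 0.86)]
herb_jar [([300.0, 251.0, 15.0, 23.0], 0.58)]
mug [([360.0, 198.0, 43.0, 57.0], 0.81)]
glass_tumbler [([422.0, 173.0, 43.0, 46.0], 0.57)]
timer [([216.0, 220.0, 29.0, 26.0], 0.81)]
```

View pics/side0.png

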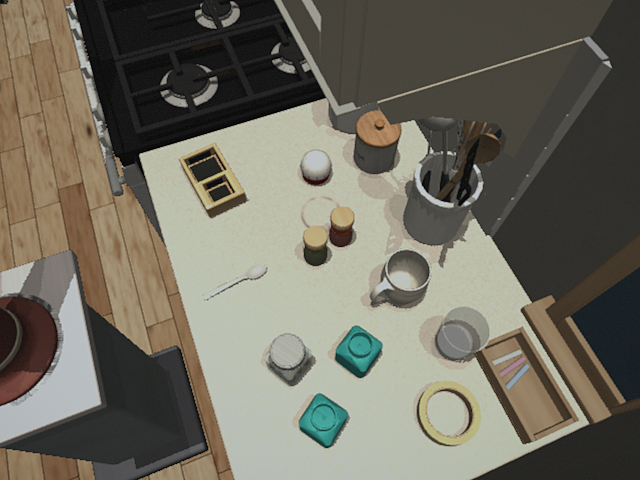

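View pics/top0.png

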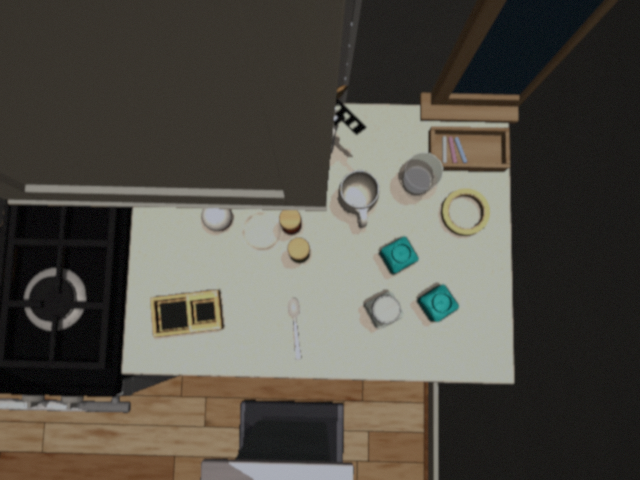

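Candidates for the jar:
- Clear square jar with a steel cap: side (289,357), top (384,308).
- Turquoise look-alikes: side (358,350) and (323,419), top (400,256) and (438,302).

I choose the clear one. The holder is at side (213,180) and top (186,313), with the wide socket on the left in the top view. I'll check the choice in a close crop.

```bash
python3 - <<'E'
import cv2,numpy as np
s=cv2.imread("pics/side0.png");t=cv2.imread("pics/top0.png")
z=lambda im,x,y,r:cv2.resize(im[y-r:y+r,x-r:x+r],(400,400),interpolation=cv2.INTER_CUBIC)
a=np.vstack([np.hstack([z(s,289,357,32),z(t,384,308,32)]),np.hstack([z(s,213,180,45),z(t,186,313,45)])])
cv2.imwrite("pics/crop.png",cv2.resize(a,(600,600)))
E
```

```text
(no output)
```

View pics/crop.png

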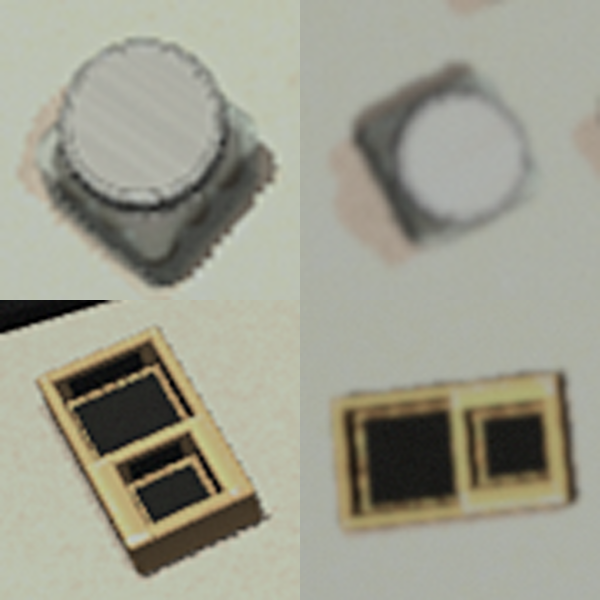

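```bash
cat > h.py <<'E'
import numpy as np,cv2
from plant import bot,viewer
from scipy.optimize import least_squares,minimize
def proj(s,P):
    P=np.atleast_2d(P);E=s["extrinsics"];K=s["K"]
    c=(P-E[:3,3])@E[:3,:3]; return np.c_[K[0,2]+K[0,0]*c[:,0]/-c[:,2],K[1,2]+K[1,1]*c[:,1]/c[:,2]]
def pose(p,pts):
    x,y,a=p;c,s=np.cos(a),np.sin(a);return pts@np.array([[c,s,0],[-s,c,0],[0,0,1]])+[x,y,0]
def box(w,d,z):
    return np.array([[sx*w/2,sy*d/2,z] for sx,sy in((-1,-1),(1,-1),(1,1),(-1,1))])
def circ(r,z):
    t=np.linspace(0,2*np.pi,40);return np.c_[r*np.cos(t),r*np.sin(t),0*t+z]
def rbox(w,r,z):
    return np.vstack([circ(r,z)+[sx*(w/2-r),sy*(w/2-r),0] for sx in(-1,1) for sy in(-1,1)])
def hullmask(uv):
    m=np.zeros((480,640),np.uint8);cv2.fillConvexPoly(m,cv2.convexHull(np.round(uv*16).astype(np.int32)),1,cv2.LINE_8,4);return m>0
E
python3 - <<'E'
from h import *
S={c:viewer.snapshot(c) for c in("side","top")}
def tri(obs):
    f=lambda p:np.concatenate([proj(S[c],p)[0]-o for c,o in obs.items()])
    r=least_squares(f,[.5,0,.09]);return r.x,np.abs(r.fun).max()
print("cap",tri({"side":(287.3,350.2),"top":(386.5,309.5)}))
# holder: corners in order side (TL,TR,BR,BL of panel)
k=.3; 
sd=np.array([[38,80],[158,28],[258,190],[130,243]])*.3+[168,135]
tp=np.array([[33,97],[258,73],[268,200],[42,230]])*.3+[141,268]
hb=box(.084,.145,.036)  # (-,-),(+,-),(+,+),(-,+)
# side TL=(-x,+y) TR=(+,+) BR=(+,-) BL=(-,-); top TL=(+,+) TR=(+,-) BR=(-,-) BL=(-,+)
for nm in("side","top","both"):
    f=lambda p:np.concatenate(([ (proj(S["side"],pose(p,hb[[3,2,1,0]]))-sd).ravel()] if nm!="top" else[])+([(proj(S["top"],pose(p,hb[[2,1,0,3]]))-tp).ravel()] if nm!="side" else []))
    r=least_squares(f,[.35,.2,0]);print("holder",nm,r.x,np.degrees(r.x[2]),np.round(r.fun,1))
M={}
for c in S:
    for d in viewer.regions_of(c,"jar"):
        b=d["box"]; t={"side":(289,357),"top":(384,308)}[c]
        print(c,np.round(b),d["confidence"])
        if abs(b[0]-t[0])<15 and abs(b[1]-t[1])<20: M[c]=d["pixels"]
J=np.vstack([rbox(.062,.01,0),rbox(.062,.01,.056),circ(.03,.072),circ(.029,.092)])
print({c:m.sum() for c,m in M.items()})
for sel in [list(M)]+[[c] for c in M]:
    if not sel: continue
    def cost(p):
        p=np.array([p[0]/100,p[1]/100,p[2]/10]);return sum((hullmask(proj(S[c],pose(p,J)))^M[c]).sum()/M[c].sum() for c in sel)
    best=min((minimize(cost,[x0*100,y0*100,a*10],method="Nelder-Mead",options=dict(initial_simplex=np.array([[x0*100,y0*100,a*10],[x0*100+.6,y0*100,a*10],[x0*100,y0*100+.6,a*10],[x0*100,y0*100,a*10+1.5]]))) for x0,y0 in[tri({"side":(287.3,350.2),"top":(386.5,309.5)})[0][:2]] for a in(0,.4,.8,1.2)),key=lambda r:r.fun)
    print(sel,best.x[:2]/100,np.degrees(best.x[2]/10)%90,best.fun)
np.savez("m.npz",**M)
E
```

```text
cap (array([ 0.47180814, -0.2162936 ,  0.09607976]), np.float64(0.7912686691503268))
holder side [0.45713471 0.19972564 0.14134158] 8.098275779340131 [-0.6 -1.   0.1 -1.3  0.2  0.1  0.3  1.9]
holder top [0.4547426  0.19715627 0.13851113] 7.936103412264997 [-0.7 -0.1  0.2 -0.8  0.9  1.  -0.3 -0. ]
holder both [0.45596348 0.19822244 0.14022777] 8.034459164023653 [-1.  -0.3 -0.2 -0.6 -0.2  0.9 -0.1  2.7 -1.2 -0.7 -0.4 -1.5  0.4  0.3
 -0.8 -0.6]
side [323. 419.  50.  56.] 0.83
side [358. 349.  48.  55.] 0.7
side [292. 367.  47.  42.] 0.69
top [438. 303.  39.  40.] 0.98
top [399. 256.  40.  34.] 0.93
top [384. 309.  38.  37.] 0.78
top [299. 252.  21.  26.] 0.57
{'side': np.int64(584), 'top': np.int64(250)}
['side', 'top'] [ 0.47333741 -0.21562329] 27.965552071374102 5.156465753424658
['side'] [ 0.47431775 -0.21714798] 26.275843346795643 2.0684931506849313
['top'] [ 0.47231338 -0.2153208 ] 27.088200480366343 3.064
```

```bash
cat >> h.py <<'E'
from scipy.spatial.transform import Rotation as R
def plan(pos,yaw,n=None,start=None):
    """rows from the present pose to pos with tool y at yaw deg (tool down); prints rows rounded"""
    s=bot.get_state();p=np.array(s["ee_pos"]);M=np.array(s["tcp_rot"])
    a=np.radians(yaw);T=np.array([[np.sin(a),np.cos(a),0],[-np.cos(a),np.sin(a),0],[0,0,-1]])
    rv=R.from_matrix(M.T@T).as_rotvec(degrees=True); d=np.array(pos)-p
    n=n or int(max(np.ceil(np.linalg.norm(d)/.055),np.ceil(np.abs(rv).max()/7.9),1))
    rows=[]
    for i in range(n):
        st=M.T@(d/n)/.05; rows.append(np.r_[st,rv/n/8]); M=M@R.from_rotvec(rv/n,degrees=True).as_matrix()
    print("clock",s["clock"],"pos",p.round(4),"yaw",np.degrees(np.arctan2(s["tcp_rot"][1,1],s["tcp_rot"][0,1])).round(1),"q",s["q"].round(1),"F",s["wrist_force"].round(1))
    for i in range(0,n,5): print(np.array(rows[i:i+5]).round(3).ravel().tolist())
E
python3 - <<'E'
from h import *
plan([.44,.30,.24],45)
S={c:viewer.snapshot(c) for c in("side","top")};m=np.load("m.npz")
# jar fit with filled masks: body mask united with cap hull
J=np.vstack([rbox(.062,.01,0),rbox(.062,.01,.056),circ(.03,.072),circ(.029,.092)]);C=np.vstack([circ(.03,.072),circ(.029,.092)])
for c in m:
    ys,xs=np.nonzero(m[c]);print(c,m[c].sum(),xs.min(),xs.max(),ys.min(),ys.max())
def cost(p,sel):
    p=np.array([p[0]/100,p[1]/100,p[2]/10]);t=0
    for c in sel:
        h=hullmask(proj(S[c],pose(p,J)))&~hullmask(proj(S[c],pose(p,C)));t+=(h^m[c]).sum()/m[c].sum()
    return t
for sel in(["side"],["top"],["side","top"]):
    b=min((minimize(cost,[47.2,-21.6,a],(sel,),method="Nelder-Mead",options=dict(initial_simplex=[[47.2,-21.6,a],[47.8,-21.6,a],[47.2,-21,a],[47.2,-21.6,a+1]])) for a in(2,4,5,6,8)),key=lambda r:r.fun);print(sel,b.x[:2]/100,np.degrees(b.x[2]/10),b.fun)
E
```

```text
Traceback (most recent call last):
  File "h.py", line 22, in plan
    rv=R.from_matrix(M.T@T).as_rotvec(degrees=True); d=np.array(pos)-p
       ~~~~~~~~~~~~~^^^^^^^
  File "scipy/spatial/transform/_rotation.pyx", line 1143, in scipy.spatial.transform._rotation.Rotation.from_matrix
ValueError: Non-positive determinant (left-handed or null coordinate frame) in rotation matrix 0: [[-8.97547799e-01 -4.40917165e-01 -4.75482111e-05]
 [-4.40917167e-01  8.97547798e-01  4.71974942e-05]
 [-2.18666069e-05 -6.33268296e-05  9.99999998e-01]].
```

```bash
sed -i 's/\[\[np.sin(a),np.cos(a),0\],\[-np.cos(a),np.sin(a),0\]/[[-np.sin(a),np.cos(a),0],[np.cos(a),np.sin(a),0]/' h.py
python3 - <<'E'
from h import *
plan([.44,.30,.24],45)
S={c:viewer.snapshot(c) for c in("side","top")};m=np.load("m.npz")
J=np.vstack([rbox(.062,.01,0),rbox(.062,.01,.056),circ(.03,.072),circ(.029,.092)]);C=np.vstack([circ(.03,.072),circ(.029,.092)])
for c in m:
    ys,xs=np.nonzero(m[c]);print(c,m[c].sum(),xs.min(),xs.max(),ys.min(),ys.max())
def cost(p,sel):
    p=np.array([p[0]/100,p[1]/100,p[2]/10]);t=0
    for c in sel:
        h=hullmask(proj(S[c],pose(p,J)))&~hullmask(proj(S[c],pose(p,C)));t+=(h^m[c]).sum()/m[c].sum()
    return t
for sel in(["side"],["top"],["side","top"]):
    b=min((minimize(cost,[47.2,-21.6,a],(sel,),method="Nelder-Mead",options=dict(initial_simplex=[[47.2,-21.6,a],[47.8,-21.6,a],[47.2,-21,a],[47.2,-21.6,a+1]])) for a in(2,4,5,6,8)),key=lambda r:r.fun);print(sel,b.x[:2]/100,np.degrees(b.x[2]/10),b.fun)
E
```

```text
clock 1.1 pos [0.2099 0.6151 0.2393] yaw 71.2 q [-72.7  35.2  -0.7  81.6   0.5  63.2  -2.3] F [-0.3 -0.1 -0.1]
[-0.799, -0.56, -0.002, -0.0, -0.0, 0.409, -0.83, -0.513, -0.002, -0.0, -0.0, 0.409, -0.857, -0.465, -0.002, -0.0, -0.0, 0.409, -0.883, -0.416, -0.002, -0.0, -0.0, 0.409, -0.905, -0.365, -0.002, -0.0, -0.0, 0.409]
[-0.924, -0.312, -0.002, -0.0, -0.0, 0.409, -0.941, -0.259, -0.002, -0.0, -0.0, 0.409, -0.954, -0.205, -0.002, -0.0, -0.0, 0.409]
side 584 266 312 348 385
top 250 364 402 291 327
['side'] [ 0.47395002 -0.2124851 ] 28.399737251695317 0.12157534246575342
['top'] [ 0.47244276 -0.21719273] 25.774803486847134 0.28
['side', 'top'] [ 0.47330189 -0.21579094] 27.819722763475205 0.735027397260274
```

Emit:
drive_tool --plan '[-0.8,-0.56,0,0,0,0.41,-0.83,-0.51,0,0,0,0.41,-0.86,-0.46,0,0,0,0.41,-0.88,-0.42,0,0,0,0.41,-0.9,-0.36,0,0,0,0.41]' --hand 85 --force 80

```text
clock: 1.82
ee_pos: [0.3546, 0.4174, 0.2396]
tcp_rot: [[-0.816, 0.578, 0.0], [0.578, 0.816, 0.001], [-0.0, 0.001, -1.0]]
wrist_force: [0.9, -0.2, -0.5]
gripper_width: 0.999
grip_force: 0.0
```

Emit:
drive_tool --plan '[-0.92,-0.31,0,0,0,0.41,-0.94,-0.26,0,0,0,0.41,-0.95,-0.2,0,0,0,0.41]'

```text
clock: 2.2
ee_pos: [0.4407, 0.2997, 0.2396]
tcp_rot: [[-0.705, 0.709, 0.001], [0.709, 0.705, 0.001], [-0.0, 0.001, -1.0]]
wrist_force: [0.5, -0.1, -0.0]
gripper_width: 1.001
grip_force: 0.0
```

```bash
python3 -c "
from h import *
plan([.473,-.216,.2],27.8)"
```

```text
clock 2.2 pos [0.4407 0.2997 0.2396] yaw 44.8 q [-42.   24.9   8.  101.2  -4.1  54.1  12.5] F [ 0.5 -0.1 -0. ]
[-0.777, -0.681, 0.079, 0.001, -0.0, 0.213, -0.797, -0.658, 0.079, 0.001, -0.0, 0.213, -0.816, -0.634, 0.079, 0.001, -0.0, 0.213, -0.835, -0.609, 0.079, 0.001, -0.0, 0.213, -0.852, -0.584, 0.079, 0.001, -0.0, 0.213]
[-0.869, -0.559, 0.079, 0.001, -0.0, 0.213, -0.886, -0.533, 0.079, 0.001, -0.0, 0.213, -0.901, -0.506, 0.079, 0.001, -0.0, 0.213, -0.916, -0.479, 0.079, 0.001, -0.0, 0.213, -0.93, -0.452, 0.079, 0.001, -0.0, 0.213]
```

Emit:
drive_tool --plan '[-0.78,-0.68,0.08,0,0,0.21,-0.8,-0.66,0.08,0,0,0.21,-0.82,-0.63,0.08,0,0,0.21,-0.83,-0.61,0.08,0,0,0.21,-0.85,-0.58,0.08,0,0,0.21]'

```text
clock: 2.82
ee_pos: [0.4572, 0.0417, 0.2196]
tcp_rot: [[-0.595, 0.804, 0.001], [0.804, 0.595, 0.0], [-0.001, 0.001, -1.0]]
wrist_force: [0.8, -0.1, -0.0]
gripper_width: 0.992
grip_force: 0.0
```

Emit:
drive_tool --plan '[-0.87,-0.56,0.08,0,0,0.21,-0.89,-0.53,0.08,0,0,0.21,-0.9,-0.51,0.08,0,0,0.21,-0.92,-0.48,0.08,0,0,0.21,-0.93,-0.45,0.08,0,0,0.21]'

```text
clock: 3.45
ee_pos: [0.4747, -0.2166, 0.1995]
tcp_rot: [[-0.471, 0.882, 0.001], [0.882, 0.471, -0.0], [-0.001, 0.001, -1.0]]
wrist_force: [-0.2, -0.4, 0.6]
gripper_width: 0.999
grip_force: 0.0
```

```bash
python3 -c "
from h import *
plan([.473,-.216,.074],27.8,4)"
```

```text
clock 3.45 pos [ 0.4747 -0.2166  0.1995] yaw 28.1 q [ 11.   27.2  16.3 106.1 -10.   48.   60.4] F [-0.2 -0.4  0.6]
[0.007, -0.007, 0.627, 0.002, 0.001, 0.009, 0.007, -0.007, 0.627, 0.002, 0.001, 0.009, 0.007, -0.007, 0.627, 0.002, 0.001, 0.009, 0.007, -0.006, 0.627, 0.002, 0.001, 0.009]
```

Emit:
drive_tool --plan '[0.01,-0.01,0.8,0,0,0,0.01,-0.01,0.8,0,0,0,0,0,0.5,0,0,0,0,0,0.3,0,0,0,0,0,0.1,0,0,0]'

```text
clock: 4.08
ee_pos: [0.4731, -0.2146, 0.0739]
tcp_rot: [[-0.471, 0.882, -0.0], [0.882, 0.471, 0.0], [0.0, -0.0, -1.0]]
wrist_force: [0.6, 0.2, -0.2]
gripper_width: 0.992
grip_force: 0.0
```

Emit:
drive_tool --plan '[0,0,0,0,0,0,0,0,0,0,0,0,0,0,0,0,0,0,0,0,0,0,0,0]' --hand 45 --force 80

```text
clock: 4.58
ee_pos: [0.4729, -0.2153, 0.0758]
tcp_rot: [[-0.471, 0.882, 0.001], [0.882, 0.471, -0.001], [-0.001, 0.0, -1.0]]
wrist_force: [-2.5, -1.0, 5.9]
gripper_width: 0.655
grip_force: 83.5
```

```bash
python3 -c "
from h import *
s=bot.get_state();print(s['gripper_width']*85.4,s['grip_force'])
plan([.473,-.216,.2],27.8,3)
a=[viewer.snapshot(c)['image'] for c in('side','top')]
z=lambda im,x,y,r:cv2.resize(im[y-r:y+r,x-r:x+r],(400,400),interpolation=cv2.INTER_CUBIC)
cv2.imwrite('pics/g1.png',np.hstack([z(a[0],289,340,70),z(a[1],384,308,70)])[:,:,::-1])
"
```

```text
55.95777384210561 83.4712337795645
clock 4.575 pos [ 0.4729 -0.2153  0.0758] yaw 28.1 q [ 14.1  37.5  12.1 113.  -14.4  30.8  64.2] F [-2.5 -1.   5.9]
[-0.005, -0.001, -0.828, 0.001, 0.003, 0.012, -0.005, -0.001, -0.828, 0.001, 0.003, 0.012, -0.005, -0.001, -0.828, 0.001, 0.003, 0.012]
```

View pics/g1.png

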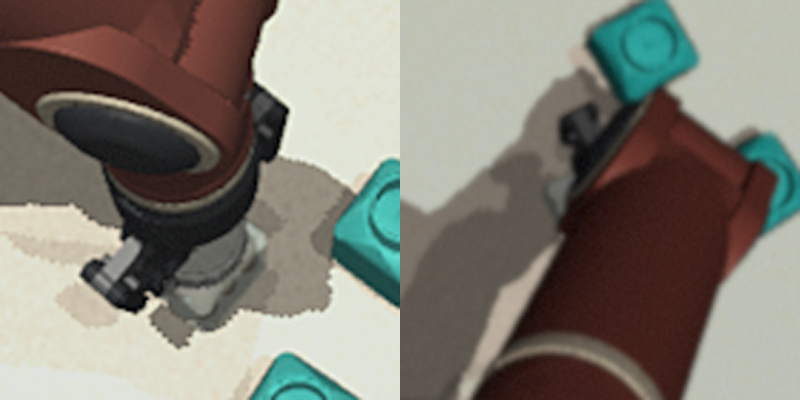

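The grip is good: the fingers stopped on the cap at 56 mm, and the jar is upright and untouched otherwise. Next I lift.

Emit:
drive_tool --plan '[0,0,-0.2,0,0,0,0,0,-0.7,0,0,0,0,0,-0.8,0,0,0,0,0,-0.6,0,0,0,0,0,0,0,0,0]' --force 90

```text
clock: 5.3
ee_pos: [0.4743, -0.215, 0.1914]
tcp_rot: [[-0.472, 0.882, 0.005], [0.882, 0.472, -0.002], [-0.004, 0.004, -1.0]]
wrist_force: [-0.1, 0.1, -5.3]
gripper_width: 0.649
grip_force: 97.5
```

```bash
python3 -c "
from h import *
s=bot.get_state();print(s['gripper_width']*85.4,s['grip_force'])
plan([.4517,.20,.19],8.2,11)
"
```

```text
55.394308707123585 97.45535653084517
clock 5.3 pos [ 0.4743 -0.215   0.1914] yaw 28.1 q [ 10.8  27.6  16.4 107.  -10.5  46.4  60.8] F [-0.1  0.1 -5.3]
[0.685, 0.32, 0.001, 0.003, 0.002, 0.227, 0.694, 0.298, 0.001, 0.003, 0.002, 0.227, 0.704, 0.276, 0.001, 0.003, 0.002, 0.227, 0.712, 0.253, 0.001, 0.003, 0.002, 0.227, 0.72, 0.231, 0.001, 0.003, 0.002, 0.227]
[0.727, 0.208, 0.001, 0.003, 0.002, 0.227, 0.733, 0.185, 0.002, 0.003, 0.002, 0.227, 0.738, 0.161, 0.002, 0.003, 0.002, 0.227, 0.743, 0.138, 0.002, 0.003, 0.002, 0.227, 0.747, 0.114, 0.002, 0.003, 0.002, 0.227]
[0.75, 0.091, 0.002, 0.003, 0.002, 0.227]
```

Emit:
drive_tool --plan '[0.4,0.19,0,0,0,0.15,0.69,0.3,0,0,0,0.23,0.7,0.28,0,0,0,0.23,0.71,0.25,0,0,0,0.23,0.72,0.23,0,0,0,0.23]'

```text
clock: 5.92
ee_pos: [0.461, -0.0404, 0.1876]
tcp_rot: [[-0.334, 0.943, -0.004], [0.943, 0.334, 0.0], [0.001, -0.004, -1.0]]
wrist_force: [0.4, 0.2, -5.1]
gripper_width: 0.656
grip_force: 97.4
```

Emit:
drive_tool --plan '[0.73,0.21,0,0,0,0.23,0.73,0.19,0,0,0,0.23,0.74,0.16,0,0,0,0.23,0.74,0.14,0,0,0,0.23,0.75,0.11,0,0,0,0.23]'

```text
clock: 6.55
ee_pos: [0.4494, 0.1478, 0.1876]
tcp_rot: [[-0.179, 0.984, -0.004], [0.984, 0.179, -0.001], [-0.001, -0.004, -1.0]]
wrist_force: [-0.9, 0.9, -5.7]
gripper_width: 0.649
grip_force: 97.4
```

Emit:
drive_tool --plan '[0.75,0.09,0,0,0,0.23,0.4,0.05,0,0,0,0.08,0,0,0,0,0,0]'

```text
clock: 6.92
ee_pos: [0.4465, 0.2065, 0.1875]
tcp_rot: [[-0.142, 0.99, -0.003], [0.99, 0.142, -0.001], [-0.0, -0.004, -1.0]]
wrist_force: [-0.0, -0.7, -4.3]
gripper_width: 0.648
grip_force: 97.4
```

```bash
python3 -c "
from h import *
s=bot.get_state();print(s['gripper_width']*85.4,s['grip_force'])
plan([.4517,.2284,.15],8.2,4)
for c in('side','top'):
    S=viewer.snapshot(c);im=S['image'][:,:,::-1];cv2.imwrite(f'pics/{c}_h.png',im)
S=cv2.imread('pics/side_h.png');T=cv2.imread('pics/top_h.png')
z=lambda im,x,y,r:cv2.resize(im[y-r:y+r,x-r:x+r],(400,400),interpolation=cv2.INTER_CUBIC)
cv2.imwrite('pics/c_h.png',np.hstack([z(S,215,160,75),z(T,186,300,75)]))
"
```

```text
55.3343340721985 97.39234115928411
clock 6.925 pos [0.4465 0.2065 0.1875] yaw 8.2 q [-42.2  26.4  21.3 111.3 -13.3  44.9  -5.2] F [-0.  -0.7 -4.3]
[0.105, 0.042, 0.187, -0.006, 0.001, -0.001, 0.105, 0.042, 0.187, -0.006, 0.001, -0.001, 0.105, 0.041, 0.187, -0.006, 0.001, -0.001, 0.105, 0.041, 0.187, -0.006, 0.001, -0.001]
```

View pics/c_h.png

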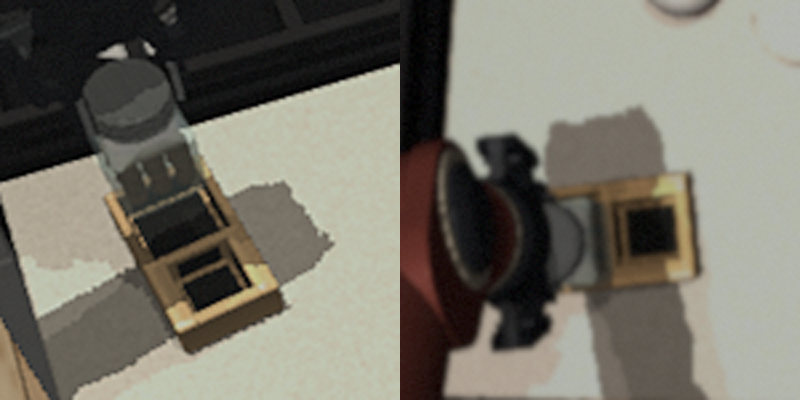

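Emit:
drive_tool --plan '[0.1,0.04,0.25,0,0,0,0.1,0.04,0.35,0,0,0,0.1,0.04,0.4,0,0,0,0.1,0.04,0.33,0,0,0,0,0,0,0,0,0]'

```text
clock: 7.65
ee_pos: [0.4525, 0.2252, 0.1212]
tcp_rot: [[-0.137, 0.991, -0.003], [0.991, 0.137, -0.002], [-0.001, -0.003, -1.0]]
wrist_force: [-0.0, 0.2, -4.4]
gripper_width: 0.651
grip_force: 97.3
```

```bash
python3 - <<'E'
from h import *
plan([.4517,.2284,.12],8.2,1)
s=bot.get_state();p=s["ee_pos"];h=[.456,.1982,np.radians(8.03)]
J=[pose([p[0],p[1],np.radians(8.2)],rbox(.062,.01,z)+[0,0,p[2]-.0758]) for z in(0,.056)]+[pose([p[0],p[1],0],circ(.03,.072)+[0,0,p[2]-.0758])]
out=[]
for c,o in(("side",(208,165)),("top",(180,305))):
    S=viewer.snapshot(c);r=50;k=8
    im=cv2.resize(S["image"][o[1]-r:o[1]+r,o[0]-r:o[0]+r,::-1],None,fx=k/2,fy=k/2,interpolation=cv2.INTER_CUBIC)
    im=cv2.convertScaleAbs(im,alpha=1.6,beta=20)
    def dr(P,col,hull=False):
        q=((proj(S,P)-o+r+.5)*k/2).astype(np.float32)
        if hull:q=cv2.convexHull(q).reshape(-1,2)
        cv2.polylines(im,[q.astype(np.int32)],True,col,1)
    for b in J: dr(b,(0,0,255),True)
    dr(pose(h,box(.084,.145,.036)),(255,0,0)); dr(pose(h,box(.084,.145,0)),(255,255,0)); dr(pose(h,box(.067,.067,.036)+[0,.0305,0]),(0,200,0)); dr(pose(h,box(.05,.05,.036)+[0,-.042,0]),(255,0,255))
    out.append(im)
cv2.imwrite("pics/ov.png",np.hstack(out))
E
```

```text
clock 7.65 pos [0.4525 0.2252 0.1212] yaw 7.9 q [-41.3  33.   18.5 113.1 -16.8  36.6  -4.1] F [-0.   0.2 -4.4]
[0.066, -0.008, 0.024, -0.025, 0.008, -0.04]
```

View pics/ov.png

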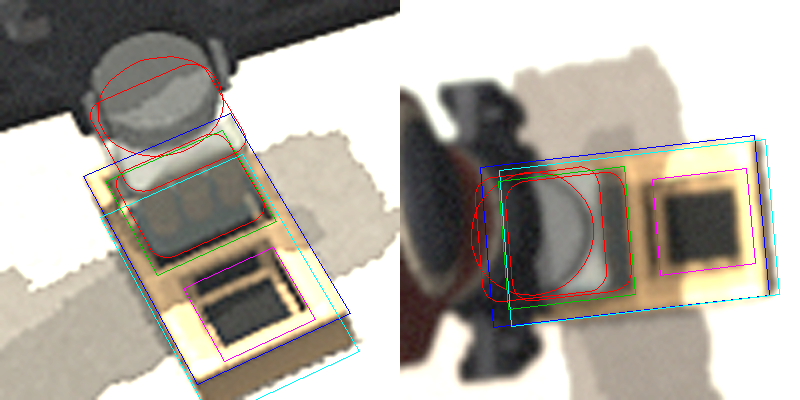

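The overlay shows the jar just above the wide socket, side pixel (206,163). Its shoulder and base edges and the socket rim match the predictions to about 1 px, apart from a 3 mm shift that I still need to make along tool x.

Emit:
drive_tool --plan '[0.065,-0.01,0.0,-0.02,0,-0.03,0,0,0,0,0,0,0,0,0.15,0,0,0,0,0,0.15,0,0,0,0,0,0,0,0,0]'

```text
clock: 8.38
ee_pos: [0.4519, 0.2284, 0.1069]
tcp_rot: [[-0.141, 0.99, 0.001], [0.99, 0.141, -0.001], [-0.001, 0.001, -1.0]]
wrist_force: [-0.8, -0.2, -6.1]
gripper_width: 0.649
grip_force: 97.4
```

```bash
python3 -c "
from h import *
plan([.4517,.2284,.088],8.2,2)"
```

```text
clock 8.375 pos [0.4519 0.2284 0.1069] yaw 8.1 q [-41.1  34.3  17.7 113.9 -17.5  34.4  -3.6] F [-0.8 -0.2 -6.1]
[0.0, -0.002, 0.189, 0.003, 0.002, -0.005, 0.0, -0.002, 0.189, 0.003, 0.002, -0.005]
```

No contact force and 5 mm in, so the jar is entering the socket.

Emit:
drive_tool --plan '[0,0,0.15,0,0,0,0,0,0.15,0,0,0,0,0,0.08,0,0,0,0,0,0,0,0,0]'

```text
clock: 8.88
ee_pos: [0.4523, 0.2286, 0.0883]
tcp_rot: [[-0.141, 0.99, 0.002], [0.99, 0.141, -0.0], [-0.0, 0.002, -1.0]]
wrist_force: [0.5, -0.8, -3.9]
gripper_width: 0.648
grip_force: 97.4
```

Emit:
drive_tool --plan '[0,0,0.05,0,0,0,0,0,0.05,0,0,0,0,0,0,0,0,0]'

```text
clock: 9.25
ee_pos: [0.4532, 0.229, 0.0855]
tcp_rot: [[-0.141, 0.99, 0.004], [0.99, 0.141, 0.002], [0.001, 0.004, -1.0]]
wrist_force: [-2.7, -1.1, 9.5]
gripper_width: 0.65
grip_force: 99.0
```

Contact is at the expected height, so the jar is home. I hold for a moment, then unscrew.

Emit:
drive_tool --plan '[0,0,0,0,0,0,0,0,0,0,0,0,0,0,0,0,0,0,0,0,0,0,0,-0.5,0,0,0,0,0,-0.5]' --force 120

```text
clock: 9.88
ee_pos: [0.4537, 0.2295, 0.0859]
tcp_rot: [[-0.279, 0.96, 0.006], [0.96, 0.279, 0.003], [0.001, 0.006, -1.0]]
wrist_force: [-2.0, 0.3, 8.6]
gripper_width: 0.643
grip_force: 124.6
```

```bash
python3 -c "
from h import *
s=bot.get_state();print(s['torque'],s['gripper_width']*85.4)
plan([.4525,.2284,.088],80,10)"
```

```text
[ 0.06019075  0.5024796  -0.13766222] 54.9325032437393
clock 9.875 pos [0.4537 0.2295 0.0859] yaw 16.2 q [-38.7  36.   14.1 114.6 -16.2  30.9   2.9] F [-2.   0.3  8.6]
[-0.001, -0.003, -0.004, 0.004, 0.002, -0.798, -0.001, -0.003, -0.004, 0.004, 0.002, -0.798, -0.001, -0.003, -0.004, 0.004, 0.002, -0.798, -0.0, -0.003, -0.004, 0.004, 0.002, -0.798, -0.0, -0.003, -0.004, 0.004, 0.002, -0.798]
[0.0, -0.003, -0.004, 0.004, 0.002, -0.798, 0.001, -0.003, -0.004, 0.004, 0.002, -0.798, 0.001, -0.003, -0.004, 0.004, 0.002, -0.798, 0.001, -0.003, -0.004, 0.004, 0.002, -0.798, 0.002, -0.003, -0.004, 0.004, 0.002, -0.798]
```

Emit:
drive_tool --plan '[0,0,-0.004,0,0,-0.7,0,0,-0.004,0,0,-0.7,0,0,-0.004,0,0,-0.7]'

```text
clock: 10.25
ee_pos: [0.4535, 0.2302, 0.0864]
tcp_rot: [[-0.546, 0.838, 0.005], [0.838, 0.546, 0.004], [0.0, 0.007, -1.0]]
wrist_force: [-2.0, 1.0, 6.7]
gripper_width: 0.64
grip_force: 124.8
```

```bash
python3 -c "
from h import *
s=bot.get_state();print(s['torque'],s['gripper_width']*85.4)
plan([.4525,.2284,.0875],86,8)"
```

```text
[ 0.29165746  0.47494587 -0.10412892] 54.6780288251391
clock 10.25 pos [0.4535 0.2302 0.0864] yaw 33.1 q [-35.6  35.5   9.3 114.5 -10.8  30.4  14.4] F [-2.   1.   6.7]
[-0.002, -0.005, -0.003, 0.006, 0.003, -0.827, -0.002, -0.005, -0.003, 0.006, 0.003, -0.827, -0.001, -0.005, -0.003, 0.006, 0.003, -0.827, -0.001, -0.005, -0.003, 0.006, 0.003, -0.827, -0.0, -0.005, -0.003, 0.006, 0.003, -0.827]
[0.001, -0.005, -0.003, 0.006, 0.003, -0.827, 0.001, -0.005, -0.003, 0.006, 0.003, -0.827, 0.002, -0.005, -0.003, 0.006, 0.003, -0.827]
```

```bash
python3 -c "
from h import *
a=[viewer.snapshot(c)['image'][:,:,::-1] for c in('side','top')]
z=lambda im,x,y,r:cv2.convertScaleAbs(cv2.resize(im[y-r:y+r,x-r:x+r],(400,400),interpolation=cv2.INTER_CUBIC),alpha=1.6,beta=20)
cv2.imwrite('pics/u1.png',np.hstack([z(a[0],208,165,50),z(a[1],180,305,50)]))
"
```

```text
(no output)
```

View pics/u1.png

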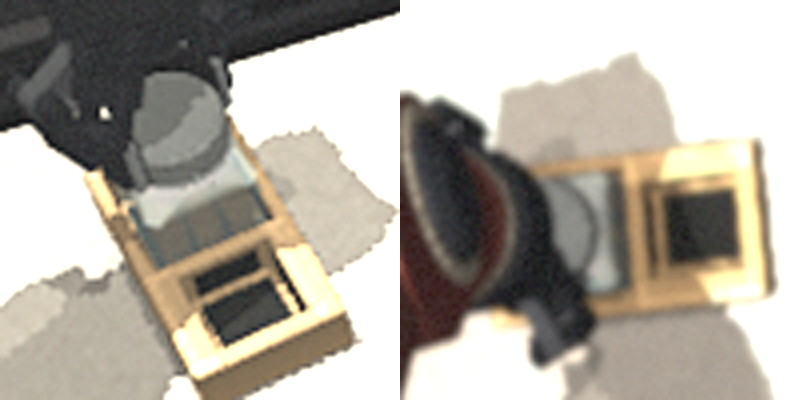

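The jar sits square in the wide socket, side (208,170), while the fingers have turned. I keep unscrewing.

Emit:
drive_tool --plan '[0,0,-0.004,0,0,-0.7,0,0,-0.004,0,0,-0.7,0,0,-0.004,0,0,-0.7,0,0,-0.004,0,0,-0.7]'

```text
clock: 10.85
ee_pos: [0.4534, 0.2301, 0.087]
tcp_rot: [[-0.824, 0.567, 0.005], [0.567, 0.824, 0.003], [-0.003, 0.006, -1.0]]
wrist_force: [-2.2, 0.9, 5.2]
gripper_width: 0.642
grip_force: 125.1
```

Emit:
drive_tool --plan '[0,0,-0.004,0,0,-0.7,0,0,-0.004,0,0,-0.7,0,0,-0.004,0,0,-0.7,0,0,-0.004,0,0,-0.7,0,0,0,0,0,0]'

```text
clock: 11.48
ee_pos: [0.4539, 0.2296, 0.0873]
tcp_rot: [[-0.977, 0.213, 0.006], [0.213, 0.977, 0.003], [-0.005, 0.004, -1.0]]
wrist_force: [-0.5, 1.8, 4.4]
gripper_width: 0.645
grip_force: 125.8
```

```bash
python3 -c "
from h import *
s=bot.get_state();print(s['torque'],s['gripper_width']*85.4)
plan([.4525,.2284,.0875],86,8)"
```

```text
[0.2366829  0.11855017 0.07557885] 55.07746367648132
clock 11.475 pos [0.4539 0.2296 0.0873] yaw 77.7 q [-27.2  35.2  -3.1 114.2   3.7  30.4  44.8] F [-0.5  1.8  4.4]
[0.003, -0.004, -0.001, 0.003, 0.005, -0.13, 0.003, -0.004, -0.001, 0.003, 0.005, -0.13, 0.003, -0.003, -0.001, 0.003, 0.005, -0.13, 0.003, -0.003, -0.001, 0.003, 0.005, -0.13, 0.003, -0.003, -0.001, 0.003, 0.005, -0.13]
[0.003, -0.003, -0.001, 0.003, 0.005, -0.13, 0.003, -0.003, -0.001, 0.003, 0.005, -0.13, 0.003, -0.003, -0.001, 0.003, 0.005, -0.13]
```

Emit:
drive_tool --plan '[0,0,-0.004,0,0,-0.5,0,0,-0.004,0,0,-0.5,0,0,-0.02,0,0,0,0,0,-0.04,0,0,0,0,0,0,0,0,0]'

```text
clock: 12.1
ee_pos: [0.4525, 0.2284, 0.0894]
tcp_rot: [[-0.997, 0.076, 0.003], [0.076, 0.997, -0.0], [-0.003, 0.0, -1.0]]
wrist_force: [-1.1, -0.4, -0.8]
gripper_width: 0.643
grip_force: 126.2
```

```bash
python3 -c "
from h import *
s=bot.get_state();print(s['torque'],s['gripper_width']*85.4)
plan([.4525,.2284,.0875],86,8)"
```

```text
[-0.00894059  0.07564392 -0.01073052] 54.947107656442995
clock 12.1 pos [0.4525 0.2284 0.0894] yaw 85.7 q [-25.7  35.   -5.4 114.1   6.2  31.   50.3] F [-1.1 -0.4 -0.8]
[0.0, 0.0, 0.005, 0.0, 0.002, -0.005, 0.0, 0.0, 0.005, 0.0, 0.002, -0.005, 0.0, 0.0, 0.005, 0.0, 0.002, -0.005, 0.0, 0.0, 0.005, 0.0, 0.002, -0.005, 0.0, 0.0, 0.005, 0.0, 0.002, -0.005]
[0.0, 0.0, 0.005, 0.0, 0.002, -0.005, 0.0, 0.0, 0.005, 0.0, 0.002, -0.005, 0.0, 0.0, 0.005, 0.0, 0.002, -0.005]
```

Emit:
drive_tool --plan '[0,0,-0.03,0,0,0,0,0,-0.03,0,0,0,0,0,0,0,0,0]'

```text
clock: 12.48
ee_pos: [0.4526, 0.2287, 0.0925]
tcp_rot: [[-0.997, 0.075, 0.003], [0.075, 0.997, 0.0], [-0.003, 0.001, -1.0]]
wrist_force: [-0.4, -0.6, -0.9]
gripper_width: 0.644
grip_force: 126.2
```

Only the cap's weight shows on the wrist, so the thread has let go. I lift straight up.

Emit:
drive_tool --plan '[0,0,-0.1,0,0,0,0,0,-0.2,0,0,0,0,0,-0.2,0,0,0,0,0,-0.15,0,0,0,0,0,0,0,0,0]'

```text
clock: 13.1
ee_pos: [0.4529, 0.2289, 0.1258]
tcp_rot: [[-0.997, 0.075, 0.004], [0.075, 0.997, 0.001], [-0.004, 0.002, -1.0]]
wrist_force: [-0.2, -0.5, -0.5]
gripper_width: 0.641
grip_force: 126.3
```

Emit:
drive_tool --plan '[0,0,0,0,0,0,0,0,0,0,0,0]'

```text
clock: 13.35
ee_pos: [0.4522, 0.2285, 0.1246]
tcp_rot: [[-0.997, 0.075, 0.002], [0.075, 0.997, -0.0], [-0.002, 0.0, -1.0]]
wrist_force: [-0.2, -0.5, -0.4]
gripper_width: 0.646
grip_force: 126.3
```

```bash
python3 -c "
from h import *
plan([.4525,.2284,.125],86,1)
a=[viewer.snapshot(c)['image'][:,:,::-1] for c in('side','top')]
z=lambda im,x,y,r:cv2.convertScaleAbs(cv2.resize(im[y-r:y+r,x-r:x+r],(400,400),interpolation=cv2.INTER_CUBIC),alpha=1.6,beta=20)
cv2.imwrite('pics/u2.png',np.hstack([z(a[0],208,165,50),z(a[1],180,305,50)]))
"
```

```text
clock 13.35 pos [0.4522 0.2285 0.1246] yaw 85.7 q [-25.2  31.7  -6.1 112.5   5.5  36.   50.9] F [-0.2 -0.5 -0.4]
[-0.006, -0.002, -0.009, 0.001, 0.014, -0.035]
```

View pics/u2.png

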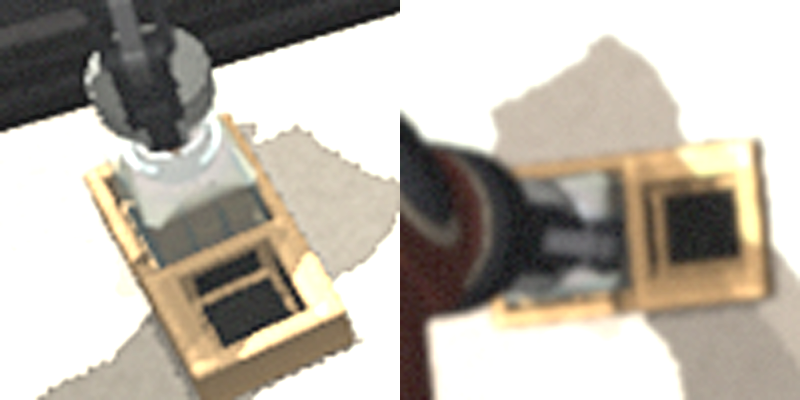

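The cap is held level at side (195,138), above the open neck at about (201,150). The jar is still down in the wide socket, so I hand in.

```bash
python3 -c "
from plant import bot
print(bot.hand_in())"
```

```text
the job is handed in; nothing more can be done
None
```

The jar stands home in the wide socket, and its cap is unscrewed and held level about 22 mm (estimated from the arm's position) above the open mouth. I handed the job in after about 13.5 s; the hand-in returned no verdict.

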